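# Close the hydraulic tank with its click-stop cap

## Task

Put the red-handled filler cap back on the blue hydraulic tank: set its two ears through the notches of the neck, press it gently down against its spring, and turn it clockwise under the flange until the ratchet clicks once; stop before a second click and let go of it. Do not ram or force the cap on the tank, and leave the glue bottle, the wood offcut and the screwdriver alone.

Things in the scene. Friction and masses are not known exactly. Their poses are not given: they have to be found in the camera images.
- cap_grip (a point): Centre of the cap's red grip bar: 56 mm long (along this point's x), 16 mm thick (y), 34 mm high, top 17 mm above this point; z up. Under it a black disc, 66 mm in diameter, top 16 mm and underside 28 mm below this point; under that a grey plug, 30 mm in diameter, bottom 42 mm below this point. Cap about 170 g, standing upright on its plug on the mat.
- cap_seat (a point): Centre of the underside of the cap's black disc, 28 mm below cap_grip; same axes. This face meets the neck's rim when the cap is pressed fully down. Locked and let go, it stands about 2.5 mm above the rim, lifted by the plunger's spring.
- ears (a point): Middle of the plug's two ears, 38.75 mm below cap_grip on the axis. They lie along this point's x (at the start parallel to the red bar): 46 mm over the tips, 10 mm wide, 6.5 mm thick, flush with the plug's bottom, tops 7.5 mm below the disc's underside. z up. Plug and ears turn against the bar only through the ratchet.
- click (a joint): Turn of the red bar clockwise (from above) past the plug, through the cap's ratchet, rad; starts at 0 and hardly goes below. It holds until about 0.25 N m, then gives; the torque falls as it turns, and from about 0.15 rad the ratchet springs on by itself to rest at 0.30 (first click). The second click's crest is at 0.45, its rest at 0.60 (one too many), the dead stop just beyond.
- cap: The same cap as a whole; origin at the centre of the plug's bottom, 42 mm below cap_grip; same axes as cap_grip.
- mat: Brown cork mat, 130 x 130 x 5 mm, fixed on the table, on which the cap starts; origin at the centre of its underside.
- neck (a point): Centre of the steel filler neck's mouth at its rim, 130 mm above the table, z up. Neck 62 mm in diameter, 25 mm tall above the tank's deck. A 5 mm thick inner flange leaves a 35 mm hole and two notches along this point's +x and -x, 14.4 mm wide, reaching 25 mm from the axis. The cap enters with its ears along x, either way round, and locks by turning clockwise from above.
- plunger (a point): Top of the sprung plunger on the neck's axis, 9 mm below the rim when free. The plug meets it when the disc is about 5 mm above the rim; it pushes back with 3 N at first, 5 to 6 N with the cap fully down. The ears are clear below the flange and can turn when the disc is less than about 2 mm above the rim.
- tank: Blue tank, fixed, 250 x 160 mm, flat dark deck 105 mm high, yellow marks on it in line with the notches; origin on the table under the neck, axes as neck; it spans x -60 to +190 mm. Grey motor (96 mm in diameter, 80 mm above deck) 140 mm from the neck towards +x. Solid stops hidden under the flange halt the ears 0.7 to 1.3 rad clockwise of the notches (it varies); then the ratchet works.
- glue: White bottle of wood glue, 60 mm in diameter, 160 mm high, standing; origin at the centre of its base. To be left alone.
- offcut: Brown wooden offcut, 100 x 60 x 45 mm high; origin at the centre of its underside. To be left alone.
- driver: Screwdriver lying on the table along its own x axis. To be left alone.
Mind the look-alikes: they are no part of the job. Leave any orange or yellow look-alike of the cap alone.

How it is judged:
On the way, in this order (a step that is already met when the one before it is completed fails the run):
1. the cap's ears are through the notches and the cap is pressed down on the neck, its ratchet not yet turned (z of cap_seat in the frame of neck below 0.003 m and horizontal distance between cap_seat and neck below 0.005 m and angle between cap_seat's own z axis and vertical below 0.12 rad and value of joint click below 0.1 rad), for 0.1 s.
2. the cap, down on the neck and turned under the flange, has clicked (value of joint click above 0.2 rad and angle between the x axis of ears and the x axis of neck, either way round above 0.5 rad and z of cap_seat in the frame of neck below 0.005 m and horizontal distance between cap_seat and neck below 0.005 m), for 0.1 s.
At the end, for the whole second after the job is handed in: The cap rests on the neck, released and still: its disc within 5 mm of the rim and of the neck's axis, upright within 0.12 rad, its ears turned more than 0.5 rad from the notches under the flange, and the ratchet exactly one click on (click between 0.2 and 0.42 rad) (all of step 2 and value of joint click below 0.42 rad and z of cap_seat in the frame of neck above -0.003 m and angle between cap_seat's own z axis and vertical below 0.12 rad and linear speed of cap below 0.02 m/s); the robot touches nothing.
It fails at once if the ratchet is turned into its second click (click beyond 0.5 rad) (value of joint click above 0.5 rad).
It fails at once if the cap is rammed or forced on the tank (more than 50 N between them) (contact force between cap and tank above 50 N).
It fails at once if the glue bottle is moved more than 25 mm or tipped (distance of glue from where it was at the start of the episode above 0.025 m or angle between glue's own z axis and vertical above 0.3 rad).
It fails at once if the offcut is moved more than 25 mm (distance of offcut from where it was at the start of the episode above 0.025 m).
It fails at once if the screwdriver is moved more than 25 mm (distance of driver from where it was at the start of the episode above 0.025 m).
It also fails if it takes over 72 s, if anything falls off the work surface, if the arm or the gripper's body presses on something with over 40 N, if the wrist force passes 120 N, or if a joint passes its speed limit or range.

## Robot

A 7-joint arm with a two-finger parallel gripper is mounted at the origin on the work surface. World frame = base frame: x ahead of the robot, y to its left, z up, the work surface at z = 0. Lengths are in m, angles in rad, forces in N, time in s.
With the tool pointing down it reaches from about 0.4 to 0.875 m from the base axis. Payload 19.3 kg.
Tool frame: the origin (TCP) lies at the very end of the fingers, on their centre line; the grasp point (between the pads) lies manip.pinch_z behind it (manip.pinch_z is the distance from the TCP to the grasp point, in m); x points along the fingers, y is the direction in which the jaws open and shut, and the axes are right-handed (so a half turn about x gives the same grasp; the last joint's range is limited). The gripper opens to 85 mm and grips with 20 to 120 N. Pads are 22 mm wide; open, the fingers measure 114 mm over their backs; the gripper's body (76 mm by 85 mm) begins 54 mm behind the grasp point. The pads swing forward as they close: fully open they stand 13 mm farther back than shut.
Start: joints at [1.274, 0.521, -0.036, 1.599, 0.021, 1.021, -0.113], TCP at [0.141, -0.609, 0.231] pointing down, gripper open.
Joint ranges: [-2.91, 2.91], [-0.3, 2.13], [-1.5, 1.42], [0.17, 2.43], [-1.26, 4.41], [0.16, 1.93], [-2.52, 2.52]. Speed limits (rad/s): [1.89, 1.89, 2.39, 2.39, 3.01, 3.01, 3.01].

## Interface

Orientations are given as a rotation vector (axis times angle).
In Python, from rig import monitor, viewer, manip gives the robot as it stands.
- The arm moves only by the tool jog_arm, never from a script. Its argument "increments" is a list of rows, each a list of 2 entries, a list of its own where there are three numbers: the shift along the tool's x, y, z in cm, then the turn about the tool's x in degrees. In form: [[[tx, ty, tz], roll], ...]. A call has 1 to 20 rows; each row is the pose to reach, as a shift and turn from the pose commanded when the call began, along the tool's axes at that moment; what a row does not reach only later rows make up. A row lasts 1/10 s, in which the tool goes at most 50 mm and 8.59 degrees, less where a joint would pass 70% of its speed; a pose out of reach is approached as far as the arm can. A call with a gripper value outside its range is refused whole. "grip" is the closure, from -1 (fully open) to 1 (shut), set as the call begins (left out, the last holds). The fingers move at their own pace and stop on an object; "squeeze" is the grip in N (left out, the last holds). Time passes only in rows, so rows that repeat a pose let the fingers close. It gives the time, the measured TCP pose, the force and the opening at its end, in the units of the state.
- monitor.read_state(): the state, without advancing time (a new reading comes with each control period).
- viewer.snapshot(name): name is "side" or "top" or "wrist"; returns the picture (420x560x3 uint8, blue, green, red); there is no depth.
- viewer.calibration(name): a dict with "K" (3x3 intrinsics, pixels), "D" ([k1, k2, p1, p2, k3] as OpenCV has them; the pictures are not rectified), "R" (3x3) and "t" (3): a world point X has camera coordinates R X + t. Camera axes: x right, y down, z forward; pixel columns grow to the right and rows downward; lengths in m; the calibration is good to about 2 mm. A picture is of the moment at which its call begins: read the wrist's pose just before it. calibration takes no time and is no camera call; for the wrist camera it gives the pose at the moment of the call.
- manip.sign_off(): hands the job in, once; it reports no verdict.
The state is a dict: "time": time; "q": joint angles; "joint_vel": joint speeds; "joint_efforts": joint torques, N m; "tool_pos": TCP position; "tool_rot": TCP orientation; "contact_force": force on the tool from outside, world axes, zero at the start; "wrist_torque": the same for the moment, N m; "finger_gap": finger opening in m.
Only numpy, scipy, OpenCV 4.12 (cv2) and the standard library are available. Lean on these libraries where they do the work, as an engineer would, in place of code of your own. Each camera call takes 0.05 s, during which the arm holds its last target. There are 200 camera calls.

## Working session

There is one attempt and no reset: what is moved stays moved. The work goes in short steps, Python scripts to look and compute and a tool call to move; the robot and the scene stay as the last step left them, time stands still between calls to the robot, and variables do not carry over. Pictures are saved under pics/ and viewed, about 8 in all and at most 12, crops included, and the job is handed in when it is done.

Besides the shell and the picture viewer there is one more tool, called by a JSON object that holds its "name" and its "arguments", one argument or row to a line. jog_arm: Moves the arm, as the interface text tells. Its arguments: {"type":"object","properties":{"increments":{"type":"array"},"grip":{"type":"number"},"squeeze":{"type":"number"}},"required":["increments"]}

```bash
mkdir -p pics; ls; python3 - <<'E'
from rig import monitor, viewer, manip
import cv2,numpy as np
s=monitor.read_state()
for k,v in s.items(): print(k,np.round(v,4))
print(manip.pinch_z)
for n in("side","top"):
    im=viewer.snapshot(n); cv2.imwrite(f"pics/{n}0.png",im)
    c=viewer.calibration(n); print(n,{k:np.round(v,3).tolist() for k,v in c.items()})
E
```

```text
pics
time 0.0
q [ 1.2738  0.522  -0.0363  1.6     0.0212  1.0211 -0.1128]
joint_vel [-0.0006  0.0011  0.0002  0.0002 -0.0001 -0.0011 -0.0001]
joint_efforts [-1.20000e-03 -9.27131e+01  1.97920e+00 -3.69939e+01  1.78000e-02
  8.30000e-03 -1.00000e-04]
tool_pos [ 0.1404 -0.6087  0.2307]
tool_rot [ 2.1016  0.2406 -2.1021]
contact_force [ 0.7783 -0.5625  0.184 ]
wrist_torque [ 0.0311  0.0348 -0.0171]
finger_gap 0.0854
0.0187
side {'K': [[400.902, 0.0, 289.468], [0.0, 400.902, 213.215], [0.0, 0.0, 1.0]], 'D': [-0.111, 0.0, 0.0, 0.0, 0.0], 'R': [[-0.77, -0.638, 0.01], [-0.498, 0.591, -0.634], [0.399, -0.493, -0.773]], 't': [0.371, 0.303, 0.946]}
top {'K': [[383.365, 0.0, 277.9], [0.0, 383.365, 209.121], [0.0, 0.0, 1.0]], 'D': [-0.049, 0.0, 0.0, 0.0, 0.0], 'R': [[0.01, -1.0, 0.021], [-0.99, -0.013, -0.139], [0.139, -0.019, -0.99]], 't': [-0.007, 0.495, 1.004]}
```

View pics/top0.png

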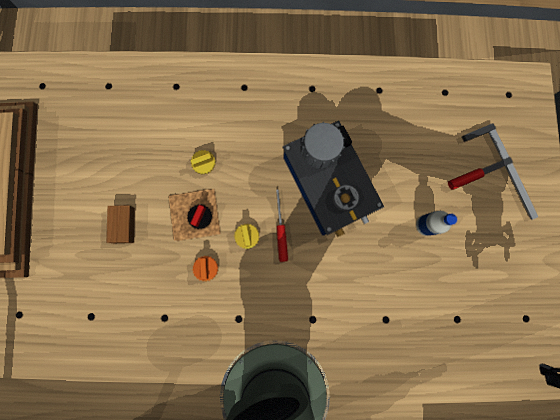

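View pics/side0.png

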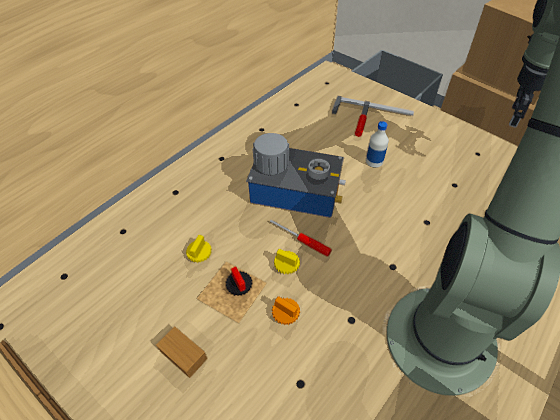

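The top view shows the red-bar/black-disc candidate on the cork mat at (200,215). Its look-alikes are yellow at (203,161), yellow at (247,236) and orange at (206,268). Only the one on the mat has a red bar and a black disc, so that one fits. The neck is at about (346,198). Next I'll check an enlarged crop and measure.

```bash
cat > h.py <<'E'
import cv2,numpy as np
from rig import monitor, viewer, manip
from scipy.spatial.transform import Rotation as Rn
def ray(c,uv):
    p=cv2.undistortPoints(np.array(uv,float).reshape(-1,1,2),c["K"],c["D"]).reshape(-1,2)
    R=np.array(c["R"]);d=np.c_[p,np.ones(len(p))]@R
    return -R.T@np.array(c["t"]),d
def plane(c,uv,z):
    o,d=ray(c,uv); return o+d*((z-o[2])/d[:,2])[:,None]
def cal(n): return {k:np.array(v,float) for k,v in viewer.calibration(n).items()}
def proj(c,X): return cv2.projectPoints(np.array(X,float).reshape(-1,1,3),cv2.Rodrigues(c["R"])[0],c["t"],c["K"],c["D"])[0].reshape(-1,2)
def tri(c1,u1,c2,u2):
    o1,d1=ray(c1,u1);o2,d2=ray(c2,u2);d1=d1[0];d2=d2[0]
    s=np.linalg.lstsq(np.c_[d1,-d2],o2-o1,rcond=None)[0]
    a=o1+s[0]*d1;b=o2+s[1]*d2;return (a+b)/2,np.linalg.norm(a-b)
def red(im):
    h=cv2.cvtColor(im,cv2.COLOR_BGR2HSV);return (((h[...,0]<6)|(h[...,0]>174))&(h[...,1]>170)&(h[...,2]>80)).astype(np.uint8)
def yellow(im):
    h=cv2.cvtColor(im,cv2.COLOR_BGR2HSV);return ((h[...,0]>19)&(h[...,0]<33)&(h[...,1]>150)&(h[...,2]>60)).astype(np.uint8)
def blobs(m,lo=5):
    n,l,s,c=cv2.connectedComponentsWithStats(m)
    return [(tuple(s[i][:5]),c[i],(l==i).astype(np.uint8)) for i in range(1,n) if s[i][4]>=lo]
E
python3 - <<'E'
from h import *
t=cv2.imread("pics/top0.png");s=cv2.imread("pics/side0.png");ct,cs=cal("top"),cal("side")
for n,im,c in(("top",t,ct),("side",s,cs)):
    for f in(red,yellow):
        for st,ce,_ in blobs(f(im)): print(n,f.__name__,[int(x) for x in st],ce.round(1),plane(c,[ce],0.105 if f is yellow else .055)[0].round(4))
cr=lambda im,x,y,w,h:cv2.resize(im[y:y+h,x:x+w],(400,300),interpolation=cv2.INTER_CUBIC)
cv2.imwrite("pics/crop1.png",np.vstack([np.hstack([cr(t,160,180,80,60),cr(t,306,168,80,60)]),np.hstack([cr(s,200,250,80,60),cr(s,280,135,80,60)])]))
E
```

```text
top red [452, 169, 32, 20, 244] [467.3 178.1] [ 0.5856 -0.5213  0.055 ]
top red [191, 205, 13, 21, 133] [196.9 214.9] [0.4741 0.2132 0.055 ]
top red [277, 225, 11, 37, 276] [281.8 242.5] [ 0.4039 -0.012   0.055 ]
top yellow [190, 150, 26, 24, 465] [202.7 161.6] [0.6058 0.1943 0.105 ]
top yellow [333, 177, 7, 10, 40] [336. 182.] [ 0.5576 -0.148   0.105 ]
top yellow [349, 210, 8, 10, 41] [352.7 214.8] [ 0.4733 -0.1897  0.105 ]
top yellow [234, 224, 25, 25, 486] [246.4 235.7] [0.4172 0.078  0.105 ]
side red [355, 114, 11, 23, 143] [360.3 125.1] [ 0.569  -0.4876  0.055 ]
side red [297, 233, 34, 23, 294] [314.1 244.1] [0.3882 0.0118 0.055 ]
side red [231, 267, 15, 25, 188] [238.3 278.9] [0.4676 0.2153 0.055 ]
side yellow [298, 167, 9, 4, 25] [302.2 168.8] [ 0.557  -0.1473  0.105 ]
side yellow [315, 167, 8, 3, 18] [318.7 168. ] [ 0.5225 -0.181   0.105 ]
side yellow [330, 173, 9, 4, 24] [334.3 174.6] [ 0.4722 -0.1885  0.105 ]
side yellow [335, 195, 7, 8, 43] [338.  198.6] [ 0.411  -0.1198  0.105 ]
side yellow [186, 235, 26, 28, 481] [198.5 249.7] [0.5758 0.2377 0.105 ]
side yellow [274, 249, 26, 25, 506] [286.1 261.5] [0.3896 0.1249 0.105 ]
```

View pics/crop1.png

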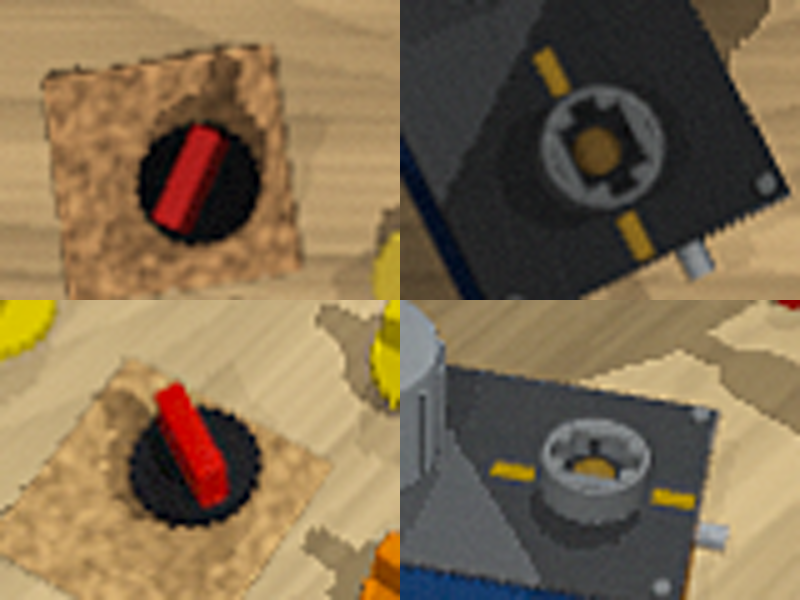

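The crop confirms it: a red bar on a black disc on the mat, with the bar about 20° off the image vertical. The neck's notches line up with the yellow marks.

```bash
cat >> h.py <<'E'
def toolinc(target,yaw_y=None):
    """shift in tool axes (cm) and roll (deg) from the measured pose; yaw_y = wanted yaw of tool y mod pi"""
    s=monitor.read_state();R=Rn.from_rotvec(s["tool_rot"]).as_matrix()
    d=R.T@(np.array(target)-np.array(s["tool_pos"]))*100
    y=np.arctan2(R[1,1],R[0,1]);out=None
    if yaw_y is not None: out=-np.degrees((yaw_y-y+np.pi/2)%np.pi-np.pi/2)
    print("t",round(s["time"],2),"pos",np.round(s["tool_pos"],4),"tilt",round(np.degrees(np.arccos(-R[2,0])),2),"yaw_y",round(np.degrees(y),2),"q7",round(s["q"][6],3),"inc",d.round(2),"roll",out)
E
python3 - <<'E'
from h import *
t=cv2.imread("pics/top0.png");s=cv2.imread("pics/side0.png");ct,cs=cal("top"),cal("side")
print(Rn.from_rotvec(monitor.read_state()["tool_rot"]).as_matrix().round(3))
# black disc incl. bar
for n,im,c,x,y in(("top",t,ct,200,215),("side",s,cs,238,280)):
    m=((cv2.cvtColor(im,cv2.COLOR_BGR2HSV)[...,2]<60)|(red(im)>0)).astype(np.uint8)
    b=[b for b in blobs(m,50) if abs(b[1][0]-x)<15 and abs(b[1][1]-y)<15][0]
    (e,ax,an)=cv2.fitEllipse(max(cv2.findContours(b[2],0,1)[0],key=len)); print(n,e,ax,plane(c,[e],.031).round(4))
r=[b for b in blobs(red(t)) if 190<b[1][0]<203][0]
v=cv2.minAreaRect(np.argwhere(r[2])[:,::-1].astype(np.float32));print(v)
ys,xs=np.nonzero(r[2]);vv=np.linalg.eigh(np.cov(xs,ys))[1][:,1];P=plane(ct,[r[1]-8*vv,r[1]+8*vv],.064);d=P[1]-P[0];print("baryaw",np.degrees(np.arctan2(d[1],d[0])))
toolinc([.53,-.25,.35]);toolinc([.47,.21,.33],np.radians(0))
E
```

```text
[[-0.     0.225 -0.974]
 [ 0.001 -0.974 -0.225]
 [-1.    -0.001  0.   ]]
top (199.2840576171875, 216.14308166503906) (23.175495147705078, 24.050411224365234) [[0.4737 0.2113 0.031 ]]
side (238.09861755371094, 281.9436950683594) (24.548006057739258, 26.05105209350586) [[0.4732 0.2133 0.031 ]]
((196.86083984375, 214.9381561279297), (6.193612098693848, 21.3222713470459), 23.962491989135742)
baryaw 158.37710969777328
t 0.1 pos [ 0.1404 -0.6087  0.2308] tilt 0.06 yaw_y -77.01 q7 -0.113 inc [-11.9  -26.21 -46.02] roll None
t 0.1 pos [ 0.1404 -0.6087  0.2308] tilt 0.06 yaw_y -77.01 q7 -0.113 inc [ -9.85 -72.38 -50.52] roll -77.0053682716541
```

{"name": "jog_arm", "arguments": {
  "increments": [
    [[-4,-6,-10],-8],
    [[-8,-12,-20],-16],
    [[-10,-17,-30],-24],
    [[-12,-22,-38],-32],
    [[-12,-26,-46],-40],
    [[-12,-26,-46],-48],
    [[-12,-26,-46],-56],
    [[-12,-26,-46],-64],
    [[-12,-26,-46],-64],
    [[-12,-30,-46],-72],
    [[-12,-34,-47],-80],
    [[-11,-38,-48],-88],
    [[-11,-43,-48],-96],
    [[-10,-48,-49],-104],
    [[-10,-53,-49],-112],
    [[-9,-58,-50],-120],
    [[-8,-63,-50],-128],
    [[-7,-68,-50.5],-137],
    [[-6,-72.4,-50.5],-145.4],
    [[-6,-72.4,-50.5],-145.4]
  ],
  "grip": -1
}}

```text
time: 2.1
tool_pos: [0.4688, 0.2122, 0.2908]
tool_rot: [0.291, 1.552, -0.291]
contact_force: [1.5, -0.7, 0.7]
finger_gap: 0.0855
```

{"name": "jog_arm", "arguments": {
  "increments": [
    [[0,0,0],0],
    [[0,0,0],0],
    [[0,0,0],0],
    [[0,0,0],0]
  ]
}}

```text
time: 2.5
tool_pos: [0.4703, 0.2089, 0.2914]
tool_rot: [0.297, 1.55, -0.298]
contact_force: [0.4, -0.3, -0.1]
finger_gap: 0.0857
```

```bash
python3 - <<'E'
from h import *
toolinc([.4735,.2125,.25],np.radians(68.4)); print(monitor.read_state()["q"])
c=cal("wrist");im=viewer.snapshot("wrist");cv2.imwrite("pics/w1.png",im)
print(c["K"].round(1).tolist(),c["D"],(-c["R"].T@c["t"]).round(3),c["R"].round(2).tolist(),proj(c,[.4735,.2125,.064]))
E
```

```text
t 2.5 pos [0.4703 0.2089 0.2914] tilt 0.03 yaw_y 68.28 q7 0.339 inc [4.14 0.46 0.16] roll -0.12172617052857967
[ 0.14383187  0.39040616 -0.88860438  1.78071125  0.33336844  1.12930644
  0.33855317]
[[368.7, 0.0, 277.1], [0.0, 368.7, 215.7], [0.0, 0.0, 1.0]] [0.03345919 0.         0.         0.         0.        ] [0.391 0.242 0.434] [[0.37, 0.93, 0.0], [0.88, -0.35, 0.33], [0.3, -0.12, -0.95]] [[280.13567213 178.67607272]]
```

View pics/w1.png

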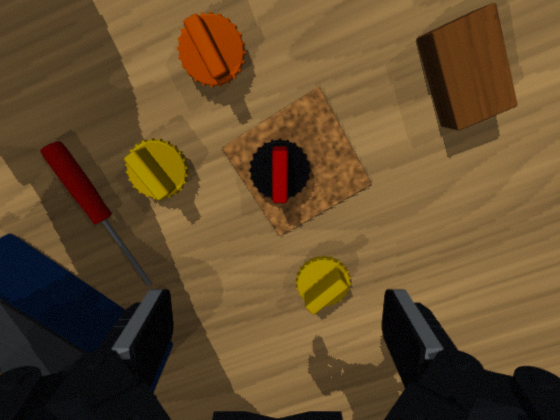

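The wrist view has the cap on the mat, bar at (280,175), disc at (280,170), bar along the image vertical. Next I'll refine the numbers from it.

```bash
cat >> h.py <<'E'
def bar(im,c,z,near):
    r=min(blobs(red(im),60),key=lambda b:np.linalg.norm(b[1]-near))
    ys,xs=np.nonzero(r[2]);w,V=np.linalg.eigh(np.cov(xs,ys));v=V[:,1]*np.sqrt(3*w[1])
    P=plane(c,[r[1]-v,r[1]+v],z);d=P[1]-P[0]
    return plane(c,[r[1]],z)[0],np.degrees(np.arctan2(d[1],d[0])),r[1]
E
python3 - <<'E'
from h import *
im=cv2.imread("pics/w1.png");c=cal("wrist")
print(bar(im,c,.055,[280,175]))
m=((cv2.cvtColor(im,cv2.COLOR_BGR2HSV)[...,2]<50)|(red(im)>0)).astype(np.uint8)
b=min(blobs(m,300),key=lambda b:np.linalg.norm(b[1]-[280,172]))
e=cv2.fitEllipse(max(cv2.findContours(b[2],0,1)[0],key=len));print(e,plane(c,[e[0]],.028))
toolinc([.4735,.2122,.06],np.radians(69))
E
```

```text
(array([0.47130844, 0.21276332, 0.055     ]), np.float64(-21.394921606572403), array([279.42912371, 174.73324742]))
((279.1926574707031, 169.67654418945312), (54.394866943359375, 58.294368743896484), 109.07210540771484) [[0.47158471 0.21255966 0.028     ]]
t 2.55 pos [0.4702 0.209  0.2914] tilt 0.02 yaw_y 68.28 q7 0.338 inc [23.14  0.43  0.17] roll -0.7171653743222969
```

{"name": "jog_arm", "arguments": {
  "increments": [
    [[4,0.4,0.2],-0.3],
    [[8,0.4,0.2],-0.3],
    [[12,0.4,0.2],-0.3],
    [[16,0.4,0.2],-0.3],
    [[19,0.4,0.2],-0.3],
    [[21,0.4,0.2],-0.3],
    [[22.5,0.4,0.2],-0.3],
    [[24,0.4,0.2],-0.3],
    [[25,0.4,0.2],-0.3],
    [[25.5,0.4,0.2],-0.3],
    [[25.5,0.4,0.2],-0.3],
    [[25.5,0.4,0.2],-0.3]
  ]
}}

```text
time: 3.75
tool_pos: [0.4734, 0.2132, 0.0368]
tool_rot: [0.292, 1.55, -0.291]
contact_force: [0.1, 0.5, -0.4]
finger_gap: 0.0854
```

{"name": "jog_arm", "arguments": {
  "increments": [
    [[0,0,0],0],
    [[0,0,0],0],
    [[0,0,0],0],
    [[0,0,0],0],
    [[0,0,0],0],
    [[0,0,0],0],
    [[0,0,0],0],
    [[0,0,0],0],
    [[0,0,0],0],
    [[0,0,0],0]
  ],
  "grip": 1,
  "squeeze": 60
}}

```text
time: 4.75
tool_pos: [0.4731, 0.213, 0.0363]
tool_rot: [0.292, 1.551, -0.292]
contact_force: [-0.3, 0.3, -0.9]
finger_gap: 0.0148
```

```bash
python3 - <<'E'
from h import *
toolinc([.4725,.2125,.036],np.radians(68.6)); s=monitor.read_state();print(s["q"],s["finger_gap"],s["contact_force"])
E
```

```text
t 4.75 pos [0.4731 0.213  0.0363] tilt 0.0 yaw_y 68.69 q7 0.019 inc [ 0.03 -0.07 -0.04] roll 0.09314180366645967
[-0.07318407  0.73666178 -0.63861572  1.98668375  0.71662041  0.65558936
  0.01862626] 0.014839577999300916 [-0.2775508   0.25378344 -0.92590761]
```

{"name": "jog_arm", "arguments": {
  "increments": [
    [[-1,0,0],0],
    [[-4,0,0],0],
    [[-8,0,0],0],
    [[-12,0,0],0],
    [[-16,0,0],0],
    [[-20,-2,1],-5],
    [[-23,-5,2.5],-10],
    [[-25,-9,4.5],-15],
    [[-27,-13,6.5],-20],
    [[-29,-17,9],-25],
    [[-29,-21,11],-30],
    [[-29,-25,13],-35],
    [[-29,-29,15],-40],
    [[-29,-32,16.7],-45],
    [[-29,-34,17.75],-47.6],
    [[-29,-34,17.75],-47.6],
    [[-29,-34,17.75],-47.6],
    [[-29,-34,17.75],-47.6],
    [[-29,-34,17.75],-47.6],
    [[-29,-34,17.75],-47.6]
  ]
}}

```text
time: 6.75
tool_pos: [0.515, -0.1676, 0.3266]
tool_rot: [-0.361, 1.54, 0.36]
contact_force: [0.2, -0.6, -1.5]
finger_gap: 0.0148
```

```bash
python3 - <<'E'
from h import *
toolinc([.515,-.168,.2],np.radians(116.3)); s=monitor.read_state();print(s["q"],s["finger_gap"],s["contact_force"])
c=cal("wrist");im=viewer.snapshot("wrist");cv2.imwrite("pics/w2.png",im)
np.savez("w2.npz",**c)
print(proj(c,[[.515,-.168,.13],[.5576,-.148,.105],[.4733,-.1897,.105]]))
for b in blobs(yellow(im)): print([int(x) for x in b[0]],b[1].round(1),plane(c,[b[1]],.105).round(4))
E
```

```text
t 6.75 pos [ 0.515  -0.1676  0.3266] tilt 0.02 yaw_y 116.34 q7 1.862 inc [ 1.266e+01 -3.000e-02 -1.000e-02] roll 0.04051305374772592
[ 0.94296277  0.45167912 -1.02959934  1.66135616  0.40409964  1.26044583
  1.86184824] 0.014836101602139502 [ 0.23687032 -0.57466074 -1.51187608]
[[274.34925369 182.58599705]
 [273.7101751  220.5568553 ]
 [273.33473582 128.74761436]]
[303, 91, 19, 19, 277] [312.9 100. ] [[ 0.4332 -0.1679  0.105 ]]
[269, 115, 12, 26, 302] [274.7 127.3] [[ 0.4715 -0.1891  0.105 ]]
[461, 154, 66, 60, 2806] [492.5 182.8] [[0.4244 0.031  0.105 ]]
[266, 168, 11, 10, 26] [270.1 173.7] [[ 0.5143 -0.1733  0.105 ]]
[273, 168, 6, 6, 15] [275.8 169.6] [[ 0.508 -0.17   0.105]]
[276, 170, 11, 15, 45] [281.  176.5] [[ 0.5121 -0.1622  0.105 ]]
[264, 178, 3, 3, 5] [264.8 179. ] [[ 0.5216 -0.1757  0.105 ]]
[269, 179, 6, 5, 9] [271.3 180.9] [[ 0.5204 -0.1689  0.105 ]]
[281, 178, 6, 8, 12] [283.5 181.9] [[ 0.5159 -0.1574  0.105 ]]
[267, 183, 13, 6, 28] [273.5 186.2] [[ 0.5244 -0.1645  0.105 ]]
[271, 212, 3, 2, 5] [271.8 212.4] [[ 0.5504 -0.1538  0.105 ]]
[450, 322, 63, 48, 2136] [479.6 347. ] [[0.5923 0.1379 0.105 ]]
```

View pics/w2.png

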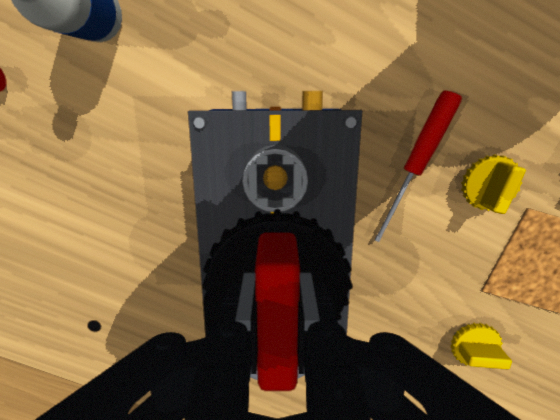

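The wrist view shows the cap held square: bar (277,235)–(277,388). The neck is at (275,179) and a yellow mark at (275,127), both in line with the bar. Next I'll measure the neck and the cap in this same view.

```bash
python3 - <<'E'
from h import *
im=cv2.imread("pics/w2.png");c=dict(np.load("w2.npz"))
s=monitor.read_state();R=Rn.from_rotvec(s["tool_rot"]).as_matrix();T=np.array(s["tool_pos"])
# bar & disc: compare expected extents with mask
g=T+np.array([0,0,.0157])
X=[g+a*.028*R[:,2]+b*.008*R[:,1]+np.array([0,0,h]) for a in(-1,1) for b in(-1,1) for h in(-.017,.017)]
print("bar exp",proj(c,X).min(0).round(1),proj(c,X).max(0).round(1))
r=max(blobs(red(im)),key=lambda b:b[0][4]);st=r[0];print("bar meas",st[0],st[1],st[0]+st[2],st[1]+st[3])
# neck
h=cv2.cvtColor(im,cv2.COLOR_BGR2HSV)
print(h[150:210:3,245:306:5,2].tolist()[10], h[140:215:5,275,2].tolist())
circ=lambda p,r:np.array([[p[0]+r*np.cos(a),p[1]+r*np.sin(a),.13] for a in np.linspace(0,6.28,73)])
ex=proj(c,circ([.515,-.168],.031));print("exp ellipse",cv2.fitEllipse(ex.astype(np.float32)))
sub=np.zeros(im.shape[:2],np.uint8);cv2.circle(sub,(275,182),45,1,-1)
m=((h[...,2]>70)&(sub>0)&(np.arange(420)[:,None]>143)).astype(np.uint8)
m=cv2.morphologyEx(m,2,np.ones((3,3),np.uint8))
b=min([b for b in blobs(m,100)],key=lambda b:np.linalg.norm(b[1]-[275,180]));print(b[0],b[1])
e=cv2.fitEllipse(cv2.convexHull(max(cv2.findContours(b[2],0,1)[0],key=len)));print(e,plane(c,[e[0]],.13))
cv2.imwrite("pics/n2.png",cv2.resize(np.hstack([im[135:225,225:325],cv2.cvtColor(b[2][135:225,225:325]*255,8)]),None,fx=4,fy=4,interpolation=0))
# top camera
for n,c2,u in (("top",cal("top"),[346,198]),("side",cal("side"),[318,170])):
    print(n,cv2.fitEllipse(proj(c2,circ([.515,-.168],.031)).astype(np.float32)))
E
```

```text
bar exp [246.7 230.3] [295.1 401.8]
bar meas 256 263 299 391
[98, 98, 94, 26, 82, 119, 118, 107, 78, 29, 96, 95, 97] [190, 53, 104, 31, 26, 60, 111, 114, 118, 107, 48, 26, 34, 47, 24]
exp ellipse ((274.3408508300781, 181.62657165527344), (64.18936157226562, 65.81014251708984), 92.47390747070312)
(np.int32(243), np.int32(146), np.int32(65), np.int32(67), np.int32(1662)) [273.8856799  178.52888087]
((274.348388671875, 179.25961303710938), (63.48040771484375, 66.51648712158203), 150.5131378173828) [[ 0.51212163 -0.16941306  0.13      ]]
top ((345.8690185546875, 196.8363800048828), (24.319765090942383, 25.07493782043457), 127.71517944335938)
side ((318.66595458984375, 165.43487548828125), (15.157267570495605, 21.905046463012695), 94.62356567382812)
```

View pics/n2.png

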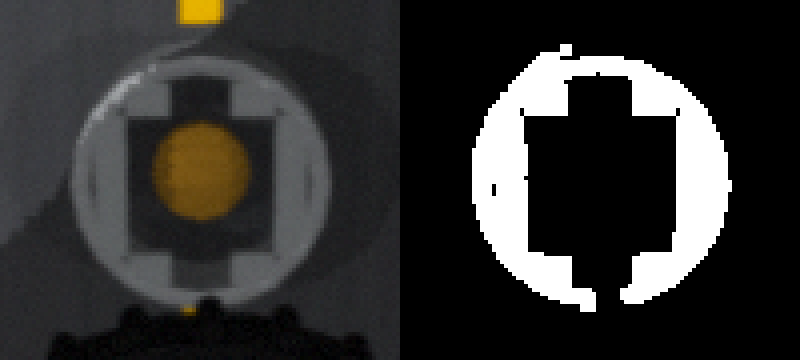

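```bash
python3 - <<'E'
from h import *
im=cv2.imread("pics/w2.png");c=dict(np.load("w2.npz"))
s=monitor.read_state();R=Rn.from_rotvec(s["tool_rot"]).as_matrix();T=np.array(s["tool_pos"])
g=T+np.array([0,0,.0157])
for a in(-1,1):
  for b in(-1,1):
    for hh in (.017,-.016):print(a,b,hh,proj(c,g+a*.028*R[:,2]+b*.008*R[:,1]+np.array([0,0,hh]))[0].round(1))
h=cv2.cvtColor(im,cv2.COLOR_BGR2HSV).astype(int)
m=((h[...,0]<6)|(h[...,0]>170))&(h[...,1]>150)&(h[...,2]>40)
for y in(232,234,236,238,240,245,260,300,340,370,380,384,386,388,390,392,395): 
    x=np.nonzero(m[y,240:320])[0]; print(y,(x.min()+240,x.max()+240,int(im[y,277,2])) if len(x) else None)
D=g-[0,0,.016]; P=proj(c,[D+.033*(np.cos(t)*R[:,2]+np.sin(t)*R[:,1]) for t in np.linspace(0,6.28,73)])
print("disc exp",P.min(0),P.max(0)); v=im.max(2)
for y in(270,290): print(y,np.nonzero(v[y,180:240]<28)[0][[0,-1]]+180,np.nonzero(v[y,310:380]<28)[0][[0,-1]]+310,v[y,195:215].tolist(),v[y,340:360].tolist())
print(v[200:225,277].tolist())
E
```

```text
-1 -1 0.017 [246.7 267.8]
-1 -1 -0.016 [252.8 231.2]
-1 1 0.017 [295.1 267.7]
-1 1 -0.016 [291.3 231.2]
1 -1 0.017 [250.6 401.8]
1 -1 -0.016 [255.4 344. ]
1 1 0.017 [293.1 401.6]
1 1 -0.016 [290.  343.9]
232 None
234 (np.int64(261), np.int64(293), 69)
236 (np.int64(260), np.int64(294), 66)
238 (np.int64(259), np.int64(295), 66)
240 (np.int64(258), np.int64(295), 64)
245 (np.int64(258), np.int64(296), 68)
260 (np.int64(256), np.int64(298), 68)
300 (np.int64(256), np.int64(298), 118)
340 (np.int64(258), np.int64(297), 91)
370 (np.int64(257), np.int64(296), 131)
380 (np.int64(258), np.int64(296), 132)
384 (np.int64(259), np.int64(295), 133)
386 (np.int64(260), np.int64(294), 132)
388 (np.int64(261), np.int64(293), 128)
390 (np.int64(265), np.int64(289), 122)
392 None
395 None
disc exp [197.02633358 219.86849258] [347.65986731 352.88857432]
270 [203 239] [310 349] [122, 122, 120, 126, 116, 83, 43, 30, 23, 12, 13, 8, 9, 14, 8, 10, 11, 13, 8, 11] [7, 10, 12, 9, 12, 9, 10, 13, 11, 11, 36, 102, 161, 168, 169, 166, 172, 169, 171, 173]
290 [205 239] [315 347] [133, 130, 132, 133, 133, 126, 108, 65, 34, 30, 24, 14, 10, 13, 10, 3, 16, 8, 11, 10] [11, 4, 12, 10, 7, 9, 14, 9, 34, 91, 146, 164, 168, 167, 164, 165, 164, 162, 163, 166]
[37, 46, 50, 47, 47, 49, 54, 68, 73, 36, 9, 6, 5, 7, 7, 10, 13, 14, 12, 12, 13, 14, 11, 14, 17]
```

{"name": "jog_arm", "arguments": {
  "increments": [
    [[3,0,0],0],
    [[6,0,0],0],
    [[9,0,0],0],
    [[11.5,0,0],0],
    [[13.5,0,0],0],
    [[15,0,0],0],
    [[16,0,0],0],
    [[16,0,0],0],
    [[16,0,0],0]
  ]
}}

```text
time: 7.7
tool_pos: [0.5153, -0.1682, 0.1669]
tool_rot: [-0.36, 1.54, 0.36]
contact_force: [0.7, -0.2, -1.2]
finger_gap: 0.0151
```

```bash
python3 - <<'E'
from h import *
toolinc([.5147,-.1676,.1423],np.radians(116.3));s=monitor.read_state();print(s["q"].__repr__(),s["contact_force"],s["wrist_torque"])
s1=viewer.snapshot("side");t1=viewer.snapshot("top");cv2.imwrite("pics/side1.png",s1);cv2.imwrite("pics/top1.png",t1)
cr=lambda im,x,y,w,h:cv2.resize(im[y:y+h,x:x+w],(400,300),interpolation=cv2.INTER_CUBIC)
cv2.imwrite("pics/c3.png",np.hstack([cr(s1,280,120,80,60),cr(t1,306,168,80,60)]))
T=np.array(s["tool_pos"])
for n in("side","top"):
    c=cal(n)
    for nm,z,r,p in(("disc top",T[2]-.0003,.033,T),("disc under",T[2]-.0123,.033,T),("neck rim",.13,.031,[.515,-.168])):
        P=proj(c,[[p[0]+r*np.cos(a),p[1]+r*np.sin(a),z] for a in np.linspace(0,6.28,73)]);o=np.array([280,120] if n=="side" else [306,168])
        print(n,nm,((P.min(0)-o+.5)*5).round(),((P.max(0)-o+.5)*5).round())
E
```

```text
t 7.7 pos [ 0.5153 -0.1682  0.1669] tilt 0.03 yaw_y 116.3 q7 1.702 inc [ 2.46  0.08 -0.03] roll -0.0020067973594793775
array([ 0.84956361,  0.62305093, -0.91362178,  1.85032477,  0.59556061,
        0.96779464,  1.70177763]) [ 0.65395416 -0.21066853 -1.18522328] [0.0018718  0.05970529 0.04245409]
side disc top [140. 141.] [259. 222.]
side disc under [139. 157.] [258. 238.]
side neck rim [141. 192.] [250. 268.]
top disc top [149.  65.] [286. 201.]
top disc under [144.  70.] [280. 205.]
top neck rim [140.  85.] [264. 208.]
```

View pics/c3.png

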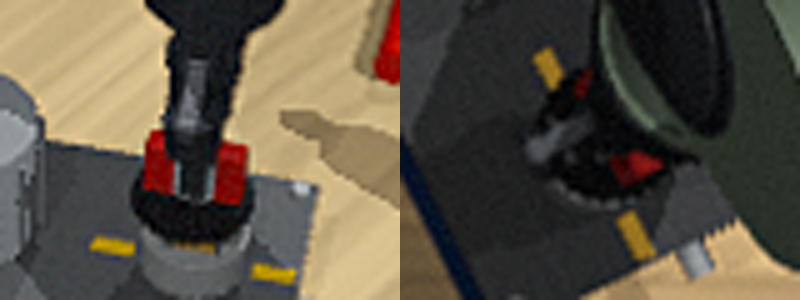

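```bash
python3 - <<'E'
from h import *
s=monitor.read_state();R=Rn.from_rotvec(s["tool_rot"]).as_matrix();T=np.array(s["tool_pos"]);g=T+np.array([0,0,.0157])
c=cal("side");im=cv2.imread("pics/side1.png").astype(int)
X=[g+a*.028*R[:,2]+b*.008*R[:,1]+np.array([0,0,h]) for a in(-1,1) for b in(-1,1) for h in(-.016,.017)]
for x,p in zip(X,proj(c,X)): print((x-g).round(3),p.round(1))
for y in range(145,163): print(y,im[y,305:334,2].tolist())
print("blk")
for y in range(157,170,2): print(y,im[y,302:336].max(1).tolist())
# same bias check at start picture side0, bar on mat
im0=cv2.imread("pics/side0.png");b=min(blobs(red(im0)),key=lambda b:np.linalg.norm(b[1]-[238,279]))
u=np.array([np.cos(np.radians(-21.4)),np.sin(np.radians(-21.4)),0]);w=np.array([-u[1],u[0],0]);g0=np.array([.4731,.213,.052])
P=proj(c,[g0+a*.028*u+bb*.008*w+np.array([0,0,h]) for a in(-1,1) for bb in(-1,1) for h in(-.016,.017)])
print("start exp",P.min(0),P.max(0),"meas",b[0])
E
```

```text
[-0.022 -0.02  -0.016] [329.9 155.3]
[-0.022 -0.02   0.017] [331.  146.3]
[-0.029 -0.005 -0.016] [329.  159.1]
[-0.029 -0.005  0.017] [330.  150.1]
[ 0.029  0.005 -0.016] [310.1 151.9]
[0.029 0.005 0.017] [310.7 142.9]
[ 0.022  0.02  -0.016] [309.  155.7]
[0.022 0.02  0.017] [309.6 146.7]
145 [203, 199, 205, 206, 208, 210, 212, 125, 22, 38, 69, 85, 86, 92, 53, 51, 57, 33, 9, 81, 193, 207, 193, 191, 194, 194, 197, 199, 200]
146 [199, 205, 207, 206, 204, 159, 161, 85, 0, 15, 36, 48, 58, 69, 42, 37, 28, 12, 11, 113, 226, 210, 205, 193, 196, 198, 199, 200, 196]
147 [203, 206, 206, 204, 176, 150, 158, 138, 5, 12, 37, 40, 38, 36, 16, 23, 14, 17, 4, 109, 227, 214, 208, 196, 198, 199, 199, 195, 192]
148 [208, 205, 204, 198, 137, 162, 168, 177, 0, 11, 23, 33, 41, 33, 21, 17, 23, 12, 21, 83, 164, 175, 186, 187, 202, 200, 195, 194, 194]
149 [214, 205, 203, 202, 114, 154, 162, 171, 0, 1, 15, 10, 20, 20, 24, 16, 25, 14, 37, 109, 147, 140, 151, 163, 185, 199, 195, 193, 198]
150 [182, 175, 210, 207, 111, 116, 120, 131, 45, 2, 25, 31, 18, 26, 29, 24, 14, 19, 78, 167, 152, 145, 163, 152, 142, 200, 19
[... 2065 characters left out ...]
 20, 24, 14, 17, 19, 21, 24, 11, 28, 16, 22, 25, 16, 19, 24, 21, 19, 27, 16, 36, 109, 96, 93, 94, 104, 104]
165 [71, 70, 72, 72, 70, 69, 79, 73, 8, 13, 17, 29, 19, 24, 19, 16, 20, 11, 19, 23, 23, 21, 18, 18, 18, 26, 79, 137, 97, 96, 98, 105, 101, 102]
167 [92, 91, 75, 71, 70, 73, 93, 113, 115, 88, 49, 21, 22, 18, 14, 16, 18, 17, 18, 12, 19, 0, 17, 26, 67, 76, 112, 146, 58, 97, 102, 104, 101, 99]
169 [181, 183, 188, 191, 172, 81, 72, 93, 106, 102, 97, 86, 85, 111, 95, 118, 95, 97, 124, 121, 108, 55, 97, 112, 97, 111, 141, 74, 64, 70, 66, 67, 106, 98]
start exp [229.18505061 264.23667818] [245.64967044 290.95556621] meas (np.int32(231), np.int32(267), np.int32(15), np.int32(25), np.int32(188))
```

{"name": "jog_arm", "arguments": {
  "increments": [
    [[0.2,0.05,0],0],
    [[0.4,0.05,0],0],
    [[0.6,0.05,0],0],
    [[0.8,0.05,0],0],
    [[0.9,0.05,0],0],
    [[1.0,0.05,0],0],
    [[1.1,0.05,0],0],
    [[1.2,0.05,0],0],
    [[1.2,0.05,0],0]
  ]
}}

```text
time: 8.7
tool_pos: [0.5147, -0.1678, 0.1542]
tool_rot: [-0.36, 1.541, 0.36]
contact_force: [-0.7, -0.4, -1.0]
finger_gap: 0.0151
```

```bash
cat > st.py <<'E'
from h import *
toolinc([.515,-.168,.1423],np.radians(116.3));s=monitor.read_state();print(np.round(s["q"],3),np.round(s["contact_force"],1),np.round(s["wrist_torque"],2),s["finger_gap"])
E
python3 st.py
```

```text
t 8.7 pos [ 0.5147 -0.1678  0.1542] tilt 0.01 yaw_y 116.29 q7 1.686 inc [ 1.19 -0.03  0.02] roll -0.005404281738260457
[ 0.84   0.638 -0.901  1.862  0.614  0.946  1.686] [-0.7 -0.4 -1. ] [-0.04 -0.01 -0.03] 0.015064280060135871
```

{"name": "jog_arm", "arguments": {
  "increments": [
    [[0.1,0,0],0],
    [[0.2,0,0],0],
    [[0.3,0,0],0],
    [[0.4,0,0],0],
    [[0.4,0,0],0]
  ]
}}

```text
time: 9.2
tool_pos: [0.5148, -0.1678, 0.1503]
tool_rot: [-0.36, 1.541, 0.36]
contact_force: [-0.6, -0.2, 1.9]
finger_gap: 0.0149
```

```bash
python3 st.py
```

```text
t 9.2 pos [ 0.5148 -0.1678  0.1503] tilt 0.0 yaw_y 116.3 q7 1.682 inc [ 0.8  -0.03  0.01] roll -0.004766510088393823
[ 0.837  0.643 -0.897  1.865  0.62   0.939  1.682] [-0.6 -0.2  1.9] [-0.08  0.13 -0.03] 0.014937149726708258
```

{"name": "jog_arm", "arguments": {
  "increments": [
    [[0.05,0,0],0],
    [[0.1,0,0],0],
    [[0.15,0,0],0],
    [[0.2,0,0],0],
    [[0.2,0,0],0],
    [[0.2,0,0],0]
  ]
}}

```text
time: 9.8
tool_pos: [0.5148, -0.1679, 0.1483]
tool_rot: [-0.36, 1.541, 0.36]
contact_force: [-0.1, -0.4, 2.8]
finger_gap: 0.0152
```

```bash
python3 st.py
```

```text
t 9.8 pos [ 0.5148 -0.1679  0.1483] tilt 0.01 yaw_y 116.29 q7 1.679 inc [ 0.6  -0.02  0.01] roll -0.009365021520225782
[ 0.835  0.646 -0.895  1.866  0.623  0.936  1.679] [-0.1 -0.4  2.8] [-0.08  0.1   0.02] 0.015198334434578766
```

{"name": "jog_arm", "arguments": {
  "increments": [
    [[0.05,0,0],0],
    [[0.1,0,0],0],
    [[0.15,0,0],0],
    [[0.2,0,0],0],
    [[0.2,0,0],0],
    [[0.2,0,0],0]
  ]
}}

```text
time: 10.4
tool_pos: [0.5149, -0.1679, 0.1472]
tool_rot: [-0.36, 1.541, 0.359]
contact_force: [-6.5, -0.8, 22.6]
finger_gap: 0.015
```

{"name": "jog_arm", "arguments": {
  "increments": [
    [[0.04,0,0],0],
    [[0.08,0,0],0],
    [[0.08,0,0],0],
    [[0.08,0,0],0]
  ]
}}

```text
time: 10.8
tool_pos: [0.5149, -0.1679, 0.1471]
tool_rot: [-0.361, 1.541, 0.358]
contact_force: [-13.3, -0.5, 39.2]
finger_gap: 0.015
```

```bash
python3 st.py
```

```text
t 10.8 pos [ 0.5149 -0.1679  0.1471] tilt 0.09 yaw_y 116.28 q7 1.676 inc [ 0.48 -0.01  0.01] roll -0.018075688117275186
[ 0.833  0.647 -0.893  1.868  0.626  0.934  1.676] [-13.3  -0.5  39.2] [ 0.23  3.03 -0.01] 0.015029420779655678
```

{"name": "jog_arm", "arguments": {
  "increments": [
    [[-0.08,0,0],0],
    [[-0.14,0,0],0],
    [[-0.14,0,0],0]
  ]
}}

```text
time: 11.1
tool_pos: [0.5149, -0.1679, 0.1472]
tool_rot: [-0.36, 1.54, 0.359]
contact_force: [-2.4, -0.9, 10.9]
finger_gap: 0.015
```

```bash
python3 st.py; python3 - <<'E'
from h import *
s1=viewer.snapshot("side");w=viewer.snapshot("wrist");cv2.imwrite("pics/side2.png",s1)
cr=lambda im,x,y,w,h:cv2.resize(im[y:y+h,x:x+w],(400,300),interpolation=cv2.INTER_CUBIC)
cv2.imwrite("pics/c4.png",np.hstack([cr(s1,280,125,80,60),cr(w,140,180,280,210)]))
E
```

```text
t 11.1 pos [ 0.5149 -0.1679  0.1472] tilt 0.03 yaw_y 116.29 q7 1.678 inc [ 0.49 -0.02  0.01] roll -0.014525473343484384
[ 0.834  0.647 -0.893  1.867  0.625  0.934  1.678] [-2.4 -0.9 10.9] [0.06 0.72 0.02] 0.014994780819331602
```

View pics/c4.png

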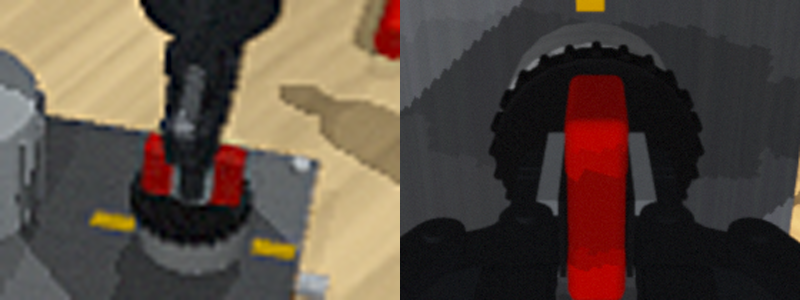

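The side and wrist crop shows the disc seated flat on the neck, with the bar in line with the marks. I'll ease the pressure, then turn.

{"name": "jog_arm", "arguments": {
  "increments": [
    [[-0.05,0,0],0],
    [[-0.05,0,0],3],
    [[-0.05,0,0],6],
    [[-0.05,0,0],9],
    [[-0.05,0,0],12],
    [[-0.05,0,0],12]
  ]
}}

```text
time: 11.8
tool_pos: [0.5149, -0.1678, 0.1474]
tool_rot: [-0.195, 1.562, 0.195]
contact_force: [-0.0, -0.2, 2.7]
finger_gap: 0.0146
```

```bash
python3 st.py
```

```text
t 11.8 pos [ 0.5149 -0.1678  0.1474] tilt 0.02 yaw_y 104.24 q7 1.498 inc [ 0.51 -0.02  0.01] roll -12.056520284023042
[ 0.804  0.629 -0.844  1.869  0.589  0.913  1.498] [-0.  -0.2  2.7] [-0.06 -0.08 -0.04] 0.014633771840779361
```

{"name": "jog_arm", "arguments": {
  "increments": [
    [[0,0,0],3],
    [[0,0,0],6],
    [[0,0,0],9],
    [[0,0,0],12],
    [[0,0,0],15],
    [[0,0,0],18],
    [[0,0,0],18],
    [[0,0,0],18]
  ]
}}

```text
time: 12.6
tool_pos: [0.5149, -0.1677, 0.1474]
tool_rot: [0.049, 1.57, -0.049]
contact_force: [1.2, 0.0, 3.0]
finger_gap: 0.0152
```

```bash
python3 st.py
```

```text
t 12.6 pos [ 0.5149 -0.1677  0.1474] tilt 0.02 yaw_y 86.44 q7 1.233 inc [ 0.51 -0.02  0.01] roll -29.857340609482357
[ 0.756  0.604 -0.77   1.871  0.536  0.885  1.233] [1.2 0.  3. ] [-0.05 -0.45 -0.01] 0.015209889710446563
```

{"name": "jog_arm", "arguments": {
  "increments": [
    [[0,0,0],3],
    [[0,0,0],6],
    [[0,0,0],8],
    [[0,0,0],8]
  ]
}}

```text
time: 13.0
tool_pos: [0.5149, -0.1678, 0.1474]
tool_rot: [0.16, 1.565, -0.16]
contact_force: [1.4, -0.2, 3.4]
finger_gap: 0.0149
```

```bash
python3 st.py
```

```text
t 13.0 pos [ 0.5149 -0.1678  0.1474] tilt 0.01 yaw_y 78.33 q7 1.112 inc [ 0.51 -0.02  0.02] roll -37.97437858801987
[ 0.734  0.593 -0.735  1.872  0.511  0.873  1.112] [ 1.4 -0.2  3.4] [-0.02 -0.51  0.04] 0.014931222224851957
```

{"name": "jog_arm", "arguments": {
  "increments": [
    [[0,0,0],2],
    [[0,0,0],4],
    [[0,0,0],4]
  ]
}}

```text
time: 13.3
tool_pos: [0.5148, -0.1678, 0.1474]
tool_rot: [0.216, 1.56, -0.216]
contact_force: [1.6, -1.0, 2.8]
finger_gap: 0.0153
```

```bash
python3 st.py
```

```text
t 13.3 pos [ 0.5148 -0.1678  0.1474] tilt 0.01 yaw_y 74.21 q7 1.051 inc [ 0.51 -0.01  0.03] roll -42.09166220554481
[ 0.722  0.588 -0.718  1.873  0.499  0.868  1.051] [ 1.6 -1.   2.8] [-0.07 -0.43  0.02] 0.015293631418373204
```

{"name": "jog_arm", "arguments": {
  "increments": [
    [[0,0,0],2],
    [[0,0,0],4],
    [[0,0,0],4]
  ]
}}

```text
time: 13.6
tool_pos: [0.5147, -0.1678, 0.1474]
tool_rot: [0.271, 1.554, -0.272]
contact_force: [1.9, -0.3, 3.3]
finger_gap: 0.0151
```

```bash
python3 st.py
```

```text
t 13.6 pos [ 0.5147 -0.1678  0.1474] tilt 0.01 yaw_y 70.18 q7 0.991 inc [ 0.51 -0.01  0.03] roll -46.117473211667026
[ 0.711  0.584 -0.7    1.873  0.487  0.862  0.991] [ 1.9 -0.3  3.3] [-0.02 -0.46  0.03] 0.015089361324547641
```

{"name": "jog_arm", "arguments": {
  "increments": [
    [[0,0,0],2],
    [[0,0,0],4],
    [[0,0,0],4]
  ]
}}

```text
time: 13.9
tool_pos: [0.5145, -0.168, 0.1473]
tool_rot: [0.326, 1.546, -0.327]
contact_force: [-0.2, -0.5, 3.2]
finger_gap: 0.0154
```

```bash
python3 st.py
```

```text
t 13.9 pos [ 0.5145 -0.168   0.1473] tilt 0.03 yaw_y 66.17 q7 0.932 inc [0.5  0.02 0.05] roll -50.12869301284841
[ 0.699  0.579 -0.683  1.874  0.475  0.857  0.932] [-0.2 -0.5  3.2] [-0.31 -0.06  0.08] 0.01543281151738828
```

{"name": "jog_arm", "arguments": {
  "increments": [
    [[0,0,0],2],
    [[0,0,0],2]
  ]
}}

```text
time: 14.1
tool_pos: [0.5144, -0.1681, 0.1473]
tool_rot: [0.353, 1.542, -0.354]
contact_force: [-1.5, -2.8, 4.0]
finger_gap: 0.015
```

```bash
python3 st.py
```

```text
t 14.1 pos [ 0.5144 -0.1681  0.1473] tilt 0.05 yaw_y 64.17 q7 0.902 inc [0.5  0.04 0.05] roll -52.12584640621197
[ 0.694  0.577 -0.674  1.874  0.469  0.855  0.902] [-1.5 -2.8  4. ] [-0.82  0.43  0.08] 0.015010588501058351
```

{"name": "jog_arm", "arguments": {
  "increments": [
    [[0,0,0],2],
    [[0,0,0],2]
  ]
}}

```text
time: 14.3
tool_pos: [0.5142, -0.1683, 0.1473]
tool_rot: [0.38, 1.538, -0.382]
contact_force: [-3.5, -4.2, 6.2]
finger_gap: 0.0149
```

```bash
python3 st.py
```

```text
t 14.3 pos [ 0.5142 -0.1683  0.1473] tilt 0.08 yaw_y 62.17 q7 0.873 inc [0.5  0.07 0.06] roll -54.12509928723986
[ 0.688  0.574 -0.666  1.875  0.463  0.853  0.873] [-3.5 -4.2  6.2] [-1.05  0.85  0.13] 0.014913771994154964
```

{"name": "jog_arm", "arguments": {
  "increments": [
    [[0,-0.07,-0.02],0],
    [[0,-0.13,-0.04],0],
    [[0,-0.13,-0.04],0]
  ]
}}

```text
time: 14.6
tool_pos: [0.5138, -0.1687, 0.1474]
tool_rot: [0.379, 1.537, -0.379]
contact_force: [-0.1, -1.2, 2.5]
finger_gap: 0.0155
```

```bash
python3 st.py
```

```text
t 14.6 pos [ 0.5138 -0.1687  0.1474] tilt 0.01 yaw_y 62.29 q7 0.876 inc [0.51 0.12 0.07] roll -54.01455361058282
[ 0.691  0.574 -0.667  1.876  0.463  0.851  0.876] [-0.1 -1.2  2.5] [-0.38  0.19  0.04] 0.015468799963354853
```

{"name": "jog_arm", "arguments": {
  "increments": [
    [[0,0,0],2],
    [[0,0,0],2]
  ]
}}

```text
time: 14.8
tool_pos: [0.5136, -0.1689, 0.1473]
tool_rot: [0.408, 1.532, -0.408]
contact_force: [-2.9, -3.5, 4.0]
finger_gap: 0.0152
```

```bash
python3 st.py
```

```text
t 14.8 pos [ 0.5136 -0.1689  0.1473] tilt 0.03 yaw_y 60.16 q7 0.845 inc [0.5  0.15 0.08] roll -56.1406567687094
[ 0.684  0.572 -0.657  1.876  0.456  0.849  0.845] [-2.9 -3.5  4. ] [-0.8   0.56  0.19] 0.015167029060277996
```

{"name": "jog_arm", "arguments": {
  "increments": [
    [[0,-0.08,-0.03],0],
    [[0,-0.08,-0.03],2],
    [[0,-0.08,-0.03],2]
  ]
}}

```text
time: 15.1
tool_pos: [0.5133, -0.1691, 0.1474]
tool_rot: [0.435, 1.526, -0.435]
contact_force: [0.9, -1.2, 1.7]
finger_gap: 0.0153
```

```bash
python3 st.py
```

```text
t 15.1 pos [ 0.5133 -0.1691  0.1474] tilt 0.03 yaw_y 58.19 q7 0.816 inc [0.51 0.18 0.08] roll -58.1075099896619
[ 0.68   0.569 -0.649  1.878  0.45   0.845  0.816] [ 0.9 -1.2  1.7] [-0.14 -0.18  0.15] 0.01527455802174774
```

{"name": "jog_arm", "arguments": {
  "increments": [
    [[0,0,0],2],
    [[0,0,0],2]
  ]
}}

```text
time: 15.3
tool_pos: [0.5133, -0.1691, 0.1475]
tool_rot: [0.462, 1.521, -0.462]
contact_force: [1.0, 0.2, 2.6]
finger_gap: 0.0152
```

```bash
python3 st.py
```

```text
t 15.3 pos [ 0.5133 -0.1691  0.1475] tilt 0.02 yaw_y 56.19 q7 0.787 inc [0.52 0.19 0.08] roll -60.11216205640525
[ 0.674  0.567 -0.641  1.878  0.444  0.843  0.787] [1.  0.2 2.6] [ 0.07 -0.35  0.09] 0.015198756508252576
```

{"name": "jog_arm", "arguments": {
  "increments": [
    [[0,0,0],2],
    [[0,0,0],2]
  ]
}}

```text
time: 15.5
tool_pos: [0.5133, -0.1691, 0.1475]
tool_rot: [0.49, 1.515, -0.489]
contact_force: [1.8, 0.8, 3.0]
finger_gap: 0.0151
```

```bash
python3 st.py
```

```text
t 15.5 pos [ 0.5133 -0.1691  0.1475] tilt 0.02 yaw_y 54.19 q7 0.757 inc [0.52 0.19 0.07] roll -62.112578668065126
[ 0.668  0.565 -0.632  1.878  0.438  0.84   0.757] [1.8 0.8 3. ] [ 0.22 -0.5   0.02] 0.015071027780941795
```

{"name": "jog_arm", "arguments": {
  "increments": [
    [[0,0,0],2],
    [[0,0,0],2]
  ]
}}

```text
time: 15.7
tool_pos: [0.5132, -0.1692, 0.1475]
tool_rot: [0.517, 1.508, -0.517]
contact_force: [2.0, 2.0, 3.4]
finger_gap: 0.0148
```

```bash
python3 st.py
```

```text
t 15.7 pos [ 0.5132 -0.1692  0.1475] tilt 0.01 yaw_y 52.18 q7 0.727 inc [0.52 0.2  0.07] roll -64.11919126164344
[ 0.662  0.562 -0.623  1.878  0.432  0.838  0.727] [2.  2.  3.4] [ 0.41 -0.45 -0.03] 0.014800938975252005
```

{"name": "jog_arm", "arguments": {
  "increments": [
    [[0,0,0],2],
    [[0,0,0],2]
  ]
}}

```text
time: 15.9
tool_pos: [0.513, -0.1693, 0.1474]
tool_rot: [0.544, 1.502, -0.544]
contact_force: [1.0, 1.2, 3.0]
finger_gap: 0.0149
```

```bash
python3 st.py
```

```text
t 15.9 pos [ 0.513  -0.1693  0.1474] tilt 0.01 yaw_y 50.18 q7 0.698 inc [0.51 0.23 0.07] roll -66.12328415051789
[ 0.656  0.561 -0.614  1.879  0.426  0.836  0.698] [1.  1.2 3. ] [ 0.3  -0.25 -0.  ] 0.014871829668530616
```

{"name": "jog_arm", "arguments": {
  "increments": [
    [[0,0,0],2],
    [[0,0,0],2]
  ]
}}

```text
time: 16.1
tool_pos: [0.5131, -0.1693, 0.1474]
tool_rot: [0.571, 1.494, -0.571]
contact_force: [0.9, 2.2, 3.1]
finger_gap: 0.0152
```

```bash
python3 st.py
```

```text
t 16.1 pos [ 0.5131 -0.1693  0.1474] tilt 0.01 yaw_y 48.18 q7 0.668 inc [0.51 0.23 0.05] roll -68.12051031441932
[ 0.65   0.559 -0.606  1.879  0.42   0.833  0.668] [0.9 2.2 3.1] [ 0.35 -0.19  0.02] 0.01517976973685849
```

{"name": "jog_arm", "arguments": {
  "increments": [
    [[0,0,0],2],
    [[0,0,0],2]
  ]
}}

```text
time: 16.3
tool_pos: [0.5131, -0.1693, 0.1474]
tool_rot: [0.598, 1.487, -0.598]
contact_force: [0.7, 1.1, 3.0]
finger_gap: 0.0149
```

```bash
python3 st.py
```

```text
t 16.3 pos [ 0.5131 -0.1693  0.1474] tilt 0.01 yaw_y 46.18 q7 0.639 inc [0.51 0.23 0.05] roll -70.11635854757759
[ 0.644  0.557 -0.597  1.879  0.414  0.831  0.639] [0.7 1.1 3. ] [ 0.32 -0.09  0.01] 0.014886832243351456
```

{"name": "jog_arm", "arguments": {
  "increments": [
    [[0,0,0],1],
    [[0,0,0],1]
  ]
}}

```text
time: 16.5
tool_pos: [0.5131, -0.1693, 0.1474]
tool_rot: [0.611, 1.483, -0.611]
contact_force: [1.0, 1.5, 3.2]
finger_gap: 0.0149
```

```bash
python3 st.py
```

```text
t 16.5 pos [ 0.5131 -0.1693  0.1474] tilt 0.0 yaw_y 45.25 q7 0.625 inc [0.51 0.22 0.04] roll -71.05231547869445
[ 0.641  0.556 -0.593  1.88   0.411  0.83   0.625] [1.  1.5 3.2] [ 0.32 -0.16  0.01] 0.01487308831361195
```

{"name": "jog_arm", "arguments": {
  "increments": [
    [[0,0,0],1],
    [[0,0,0],1]
  ]
}}

```text
time: 16.7
tool_pos: [0.5132, -0.1693, 0.1474]
tool_rot: [0.624, 1.479, -0.624]
contact_force: [1.0, 1.6, 3.2]
finger_gap: 0.0149
```

```bash
python3 st.py
```

```text
t 16.7 pos [ 0.5132 -0.1693  0.1474] tilt 0.01 yaw_y 44.25 q7 0.61 inc [0.51 0.22 0.04] roll -72.05453539866868
[ 0.638  0.555 -0.589  1.88   0.408  0.829  0.61 ] [1.  1.6 3.2] [ 0.53 -0.31  0.07] 0.014898233160039858
```

{"name": "jog_arm", "arguments": {
  "increments": [
    [[0,0,0],1],
    [[0,0,0],1]
  ]
}}

```text
time: 16.9
tool_pos: [0.5133, -0.1692, 0.1474]
tool_rot: [0.638, 1.475, -0.637]
contact_force: [3.0, 2.3, 3.4]
finger_gap: 0.0151
```

```bash
python3 st.py
```

```text
t 16.9 pos [ 0.5133 -0.1692  0.1474] tilt 0.02 yaw_y 43.25 q7 0.595 inc [0.51 0.21 0.03] roll -73.05227694790351
[ 0.635  0.554 -0.585  1.88   0.405  0.827  0.595] [3.  2.3 3.4] [ 0.74 -0.5   0.11] 0.015093193929889325
```

Torque began rising again at 72°, where the prediction was 54.4° + 17.2° = 71.6°. That matches the ratchet resting on its first click. I'll unload, let the spring lift the cap and release it.

{"name": "jog_arm", "arguments": {
  "increments": [
    [[0,0,0],-1],
    [[-0.07,0,0],-1.5],
    [[-0.14,0,0],-1.5],
    [[-0.2,0,0],-1.5],
    [[-0.2,0,0],-1.5]
  ]
}}

```text
time: 17.4
tool_pos: [0.5131, -0.1694, 0.1495]
tool_rot: [0.617, 1.481, -0.617]
contact_force: [2.0, 2.3, 3.2]
finger_gap: 0.0152
```

```bash
python3 st.py
```

```text
t 17.4 pos [ 0.5131 -0.1694  0.1495] tilt 0.0 yaw_y 44.78 q7 0.62 inc [0.72 0.23 0.04] roll -71.51759199047355
[ 0.642  0.553 -0.593  1.878  0.407  0.833  0.62 ] [2.  2.3 3.2] [ 0.62 -0.51  0.05] 0.015171200401447593
```

{"name": "jog_arm", "arguments": {
  "increments": [
    [[0,0,0],0],
    [[0,0,0],0],
    [[0,0,0],0],
    [[0,0,0],0],
    [[0,0,0],0],
    [[0,0,0],0],
    [[0,0,0],0],
    [[0,0,0],0],
    [[0,0,0],0]
  ],
  "grip": -1
}}

```text
time: 18.3
tool_pos: [0.5131, -0.1693, 0.1494]
tool_rot: [0.617, 1.481, -0.617]
contact_force: [0.5, -0.3, 0.1]
finger_gap: 0.0851
```

{"name": "jog_arm", "arguments": {
  "increments": [
    [[-1,0,0],0],
    [[-3,0,0],0],
    [[-6,0,0],0],
    [[-10,0,0],0],
    [[-13,0,0],0],
    [[-15,0,0],0],
    [[-15,0,0],0],
    [[-15,0,0],0]
  ]
}}

```text
time: 19.1
tool_pos: [0.513, -0.1693, 0.2998]
tool_rot: [0.617, 1.481, -0.617]
contact_force: [0.3, -0.6, 0.2]
finger_gap: 0.0857
```

```bash
python3 st.py; python3 - <<'E'
from h import *
c=cal("wrist");w=viewer.snapshot("wrist");s=viewer.snapshot("side")
cv2.imwrite("pics/w5.png",w)
p=proj(c,[.513,-.169,.17])[0];print(p,bar(w,c,.168,p))
cs=cal("side");print(bar(s,cs,.168,[318,152]))
cr=lambda im,x,y,w,h:cv2.resize(im[y:y+h,x:x+w],(400,300),interpolation=cv2.INTER_CUBIC)
x,y=[int(v) for v in p]
cv2.imwrite("pics/c5.png",np.hstack([cr(s,280,125,80,60),cr(w,max(0,x-120),max(0,y-90),240,180)]))
E
```

```text
t 19.1 pos [ 0.513  -0.1693  0.2998] tilt 0.04 yaw_y 44.79 q7 0.751 inc [15.75  0.23  0.03] roll -71.50822941526393
[ 0.713  0.378 -0.67   1.714  0.256  1.138  0.751] [ 0.3 -0.6  0.2] [ 0.02  0.   -0.04] 0.08569135895076038
[276.4961604  205.93390582] (array([ 0.51312734, -0.16932025,  0.168     ]), np.float64(-45.062522035843934), array([276.32695035, 205.54964539]))
(array([ 0.50839773, -0.16046543,  0.168     ]), np.float64(131.6818499295133), array([319.82978723, 157.80851064]))
```

View pics/c5.png

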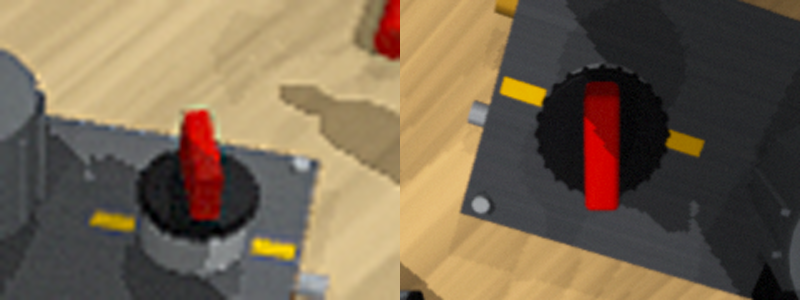

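The crop shows the cap level on the neck between the yellow marks, bar turned about 71° clockwise and gripper clear. I'm handing it in.

```bash
python3 -c "
from rig import manip; print(manip.sign_off())"
```

```text
the job is handed in; nothing more can be done
None
```

The cap is back on the tank, locked under the flange, and I judge it to be exactly one click on. I handed the job in at about 19 s of the 72 s allowed; the hand-in gives no verdict.

**What I did**
- I gripped the red bar, lined the ears up with the notches and pressed the cap down until the disc met the rim.
- I turned it 73° clockwise, backed off 1.5°, let the spring lift it, then released it and moved the arm clear.

**Last checks**
- **Seating:** the last pictures show the cap level on the neck. The bar is at (0.513, −0.169), turned about 71° from the notches, and did not move when released. The finger opening was 86 mm, with no force on the tool.
- **One click:** I inferred this from the wrist torque, because the ears and ratchet cannot be seen. Torque built up as the ears met the stops. It then fell from about 0.19 N m at 56° to zero near 63°, and rose again at 72°, close to the 71.6° I predicted for rest on the first click.

**What disagreed**
- **Pressing force:** it briefly reached about 39 N at the wrist (limit 50 N between cap and tank), so I eased off.
- **Grip height:** the disc met the rim with the tool about 5 mm higher than I had worked out, so the cap sat lower in the grip than assumed.
- **Position:** the camera views differed by up to 3 mm on where the cap sat. During the turn one ear met its stop first, so I moved the tool about 2 mm sideways to even it out.

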